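# Move the swap-table sign on one stop and hold a clip open over its card

## Task

First slide the swap table's sign carrier along its rail until it clicks into the next stop, the middle one. Then take the big steel bulldog clip off the rim of the plywood box, squeeze its handles so that it gapes wide, and lower it over the middle of the sign card's top edge, one jaw on each side, lips about half the jaws' depth down. Finish while holding it there, squeezed wide open in your grip and neither biting nor leaning on the card, so that a colleague can slip a price sheet in; leave the other goods where they stand.

Things in the scene. Friction and masses are not known exactly. Their poses are not given: they have to be found in the camera images.
- carrier: The sign carrier with its card, sliding along the rail's y only; origin on the table under the card's centre, axes the rail's. The rail has three click stops 130 mm apart; it starts between the first (at the rail's -y end) and the middle one, so it must go towards the rail's +y. About 1 N of friction; its spring ball takes 4 to 5 N to climb a pin into or out of a stop, then holds within about 1 mm.
- middle_stop (a point): Middle click stop: the point midway between a pair of thin steel cross pins (10 mm apart) on the index strip, 12 mm above the table. The rail is a fixed aluminium extrusion, 500 mm along its y, 40 mm wide, 16 mm high; the 20 mm wide index strip runs along its +x side. Axes: the rail's; y along it, x across, z up.
- index (a point): The point under the carrier's plunger housing (a 20 mm aluminium block over the index strip) where the spring ball is; it lies exactly at middle_stop when the carrier is home. Axes: the rail's.
- knob (a point): The black upright finger post on the carrier, to pinch or push: 16 mm in diameter, this point on its axis, 55 mm above the table and 18 mm below its top. It is 88 mm towards the rail's -y from the card's centre. The flat carrier shoe it stands on (200 mm along the rail, 48 mm wide) has its top 28 mm above the table.
- card_top (a point): Middle of the top edge of the sign: a white foam-board card, 3 mm thick (along x), 74 mm wide (along y, the rail's direction), upright in the carrier. This point is 141 mm above the table; z up. The card is bare on both sides down to its black holder, whose top is 47 mm above the table.
- clip_grip (a point): Middle of the two handles of the big steel bulldog clip, 34 mm above its hinge pin. Axes: x along the pin, y the way the handles are squeezed and the jaws spread, z from jaws to handles. Handles: 30 mm wide along x, flaring upward; over their outsides at the tips (10 mm above this point) 50 mm with the jaws shut, 46 mm as parked, 12 mm squeezed to the stop.
- clip: The same clip (48 mm wide, 82 mm tall, about 50 g) at its hinge pin, a 9 mm coil along x, 36 mm above the lips. It starts upright, jaws down, clamped on the 6 mm thick -y rim of the plywood box, its coil down on the rim, lips 31 mm below the rim's top. Squeezing takes about 4 N on each handle at first, 8 N at the stop; let go, it snaps shut.
- jaw_left_lip (a point): Middle of the lip (a 4.4 mm rolled edge, 48 mm long along the clip's x) of the jaw on the clip's +y side. The lips' centres are 4 mm apart when the jaws are shut, 10 mm as parked, and 32 mm when the handles are squeezed to their stop.
- jaw_right_lip (a point): The same for the jaw on the clip's -y side.
- supply_box: Fixed open plywood box, 130 mm (x) by 120 mm (y) outside, 70 mm high, walls 6 mm; origin at the centre of its underside. The clip sits on the rim of its -y wall. Nothing inside stands higher than 40 mm.
- tumbler_a: Glass tumbler, 76 mm across, 105 mm high, origin under its centre. Leave alone.
- tumbler_b: Another such tumbler. Leave alone.
- jar: Glass jar with a steel lid, 76 mm across, 120 mm high, origin under its centre. Leave alone.
- mug: White mug, 80 mm across with a handle at its +y, 85 mm high, origin under its centre. Leave alone.
- book: Closed book lying flat, 130 mm (x) by 190 mm (y), 25 mm thick, origin under its centre. Leave alone.
- parchment_box: Carton lying along its y, 240 mm long, 60 mm wide and high, origin under its centre. Leave alone.
- small_clip: Small black binder clip lying on the table, 32 mm by 12 mm, 15 mm high, with a wire loop to its +y. Leave alone; it is not the clip to use.

How it is judged (in metres and radians):
On the way, in this order (a step that is already met when the one before it is completed fails the run):
1. the carrier sits in the middle stop, the clip still parked on the box (y of index in the frame of middle_stop between -0.004 and 0.004 m and contact force between clip and supply_box above 0.5 N), for 0.2 s.
2. the clip is off the box, held by the fingers (contact force between the fingers and clip above 2 N and contact force between clip and supply_box below 0.2 N and height (world z) of jaw_left_lip above 0.075 m), for 0.2 s.
At the end, for the whole second after the job is handed in: Carrier in the middle stop (4 mm). Fingers hold the clip still, lips' centres over 18 mm apart, one each side of the card and 8 mm or more below its top edge, clip within 18 mm of that edge's middle, pressing on the card with less than 1.5 N (y of index in the frame of middle_stop between -0.004 and 0.004 m and distance between jaw_left_lip and jaw_right_lip above 0.018 m and ((x of jaw_left_lip in the frame of card_top above 0.003 m and x of jaw_right_lip in the frame of card_top below -0.003 m) or (x of jaw_left_lip in the frame of card_top below -0.003 m and x of jaw_right_lip in the frame of card_top above 0.003 m)) and z of each of jaw_left_lip, jaw_right_lip in the frame of card_top below -0.008 m and y of clip in the frame of card_top between -0.018 and 0.018 m and contact force between the fingers and clip above 2 N and contact force between clip and carrier below 1.5 N and linear speed of clip below 0.03 m/s); the arm keeps its last pose, push and grip.
It fails at once if goods on the table pushed away or knocked over (distance of any of tumbler_a, tumbler_b, jar, mug, book, parchment_box, small_clip from where it was at the start of the episode above 0.03 m).
It also fails if it takes over 56 s, if anything falls off the work surface, if the arm or the gripper's body presses on something with over 40 N, if the wrist force passes 120 N, or if a joint passes its speed limit or range.

## Robot

A 6-joint arm with a two-finger parallel gripper is mounted at the origin on the work surface. World frame = base frame: x ahead of the robot, y to its left, z up, the work surface at z = 0. Lengths are in m, angles in degrees, forces in N, time in s.
With the tool pointing down it reaches from about 0.375 to 0.9 m from the base axis. Payload 3.1 kg.
Tool frame: the origin (TCP) lies at the very end of the fingers, on their centre line; the grasp point (between the pads) lies 19 mm behind it; z points along the fingers, y is the line along which they close (so a half turn about z gives the same grasp; the last joint's range is limited). The gripper opens to 87 mm and grips with 3 to 60 N. Pads are 19 mm wide; open, the fingers measure 117 mm over their backs; the gripper's body (75 mm by 190 mm) begins 51 mm behind the grasp point.
Start: joints at [58.127, 30.224, 82.088, -0, 67.689, -10.227], TCP at [0.231, 0.581, 0.223] pointing down, gripper open.
Joint ranges: [-176.69, 176.69], [-43.24, 126.21], [12.49, 139.97], [-82, 262], [0, 151.66], [-163.58, 163.58]. Speed limits (degrees/s): [159.86, 159.86, 180, 180, 180, 180].

## Interface

Orientations are given as a 3x3 rotation matrix whose columns are the frame's x, y, z axes.
In Python, from rig import bot gives the robot as it stands.
- The arm moves only by the tool move_arm, never from a script. Its argument "increments" is a list of rows, each an object with "xyz": the shift along the tool's x, y, z in mm, a list of three; "roll": the turn about the tool's z in rad; "grip": the opening in per cent of the stroke, from 0 (shut) to 100 (fully open). A call has 1 to 5 rows; each row shifts and turns the commanded pose from where the row before left it, along the tool's axes as they then stand; what a row does not reach is not made up. A row lasts 1/12 s, in which the tool goes at most 41.7 mm and 7.16 degrees, less where a joint would pass 70% of its speed; a pose out of reach is approached as far as the arm can. A call is refused whole if a number of a shift passes 41.7 or a number of a turn 0.125, either way. A call with a gripper value outside its range is refused whole. The fingers move at their own pace and stop on an object; the grip force is fixed at half the most. Time passes only in rows, so rows that do not move let the fingers close. It gives the time, the measured TCP pose, the force, the opening and the grip force at its end, in the units of the state.
- bot.read_state(): the state, without advancing time (a new reading comes with each control period).
- bot.capture(name): name is "side" or "top"; returns (picture, depth): 420x560x3 uint8, red, green, blue; 420x560 float32, m along the optical axis (not along the pixel's ray), 0 where there is no reading.
- bot.camera_model(name): a dict with "intrinsics" (3x3 intrinsics, pixels), "D" ([k1, k2, p1, p2, k3] as OpenCV has them; the pictures are not rectified), "rvec" (rotation vector, rad) and "tvec" (3), from world to camera coordinates, as OpenCV has them. Camera axes: x right, y down, z forward; pixel columns grow to the right and rows downward; lengths in m; the calibration is good to about 2 mm. A picture is of the moment at which its call begins. camera_model takes no time and is no camera call.
- bot.hand_in(): hands the job in; it is judged then, once.
Trained networks look in the newest picture that a camera, given by its name, has taken for a name from the list of things; names that differ only in an ending like _2 or _b are one class to them, and where a whole thing is asked for, a point or a joint stands for the part that bears it (a point fixed in the world has none). Each returns a list of dicts, best first, with "conf" (0 to 1); they miss things now and then, are a little off and sometimes report something else, mostly with a low value. They report only what shows in the picture. A call takes as long as a camera call.
- bot.spot_in(label, camera): "at" ([x, y, z] in m, in the coordinates of the camera as it stood for that picture, good to about 4 mm: the middle of the surface that is visible of it).
- bot.trace(label, camera): "mask" (420x560 bool, what is visible of it).
The state is a dict: "time_s": time; "joint_positions": joint angles; "qvel": joint speeds; "tau": joint torques, N m; "position": TCP position; "tcp_rot": TCP orientation; "force": force on the tool from outside, world axes, zero at the start; "moment": the same for the moment, N m; "opening": opening from 0.0 (shut) to 1.0 (fully open); "grasp_force": force on a finger pad.
Only numpy, scipy, OpenCV 4.12 (cv2) and the standard library are available. Lean on these libraries where they do the work, as an engineer would, in place of code of your own. Each camera call takes 0.05 s, during which the arm holds its last target. There are 200 camera calls.

## Working session

There is one attempt and no reset: what is moved stays moved. The work goes in short steps, Python scripts to look and compute and a tool call to move; the robot and the scene stay as the last step left them, time stands still between calls to the robot, and variables do not carry over. Pictures are saved under pics/ and viewed, at most 10 in all, crops included, and the job is handed in when it is done.

Besides the shell and the picture viewer there is one more tool, called after "Request:" in YAML: its name, and indented under it one key for each argument. move_arm: Moves the arm, as the interface text tells. Its arguments: {"type":"object","properties":{"increments":{"type":"array"}},"required":["increments"]}

```bash
mkdir -p pics; ls
cat > h.py <<'E'
import numpy as np, cv2
from rig import bot
def cam(n):
    m=bot.camera_model(n); R=cv2.Rodrigues(np.array(m["rvec"],float))[0]
    return np.array(m["intrinsics"],float),np.array(m["D"],float),R,np.array(m["tvec"],float).ravel()
def c2w(n,p):
    K,D,R,t=cam(n); return (np.asarray(p)-t)@R
def px2w(n,uv,d):
    K,D,R,t=cam(n); uv=np.asarray(uv,float).reshape(-1,1,2)
    q=cv2.undistortPoints(uv,K,D)[:,0]; d=np.asarray(d,float).reshape(-1,1)
    return c2w(n,np.hstack([q*d,d]))
def cloud(n,dep):
    v,u=np.mgrid[0:420,0:560]; w=px2w(n,np.stack([u.ravel(),v.ravel()],1),dep.ravel())
    w[dep.ravel()==0]=np.nan
    return w.reshape(420,560,3)
def w2px(n,p):
    K,D,R,t=cam(n); return cv2.projectPoints(np.asarray(p,float).reshape(-1,3),cv2.Rodrigues(R)[0],t,K,D)[0][:,0]
E
python3 - <<'E'
from h import *
ims=[]
for n in("side","top"):
    p,d=bot.capture(n); np.save(n+"_d0.npy",d); np.save(n+"_p0.npy",p)
    cv2.imwrite(f"pics/{n}0.png",p[:,:,::-1])
    K,D,R,t=cam(n); print(n,"campos",-R.T@t, "fwd",R[2])
    for l in ["knob","card_top","carrier","middle_stop","index","clip","clip_grip","jaw_left_lip","supply_box","tumbler_a","jar","mug","book","parchment_box","small_clip"]:
        r=bot.spot_in(l,n)
        print(l,[(np.round(c2w(n,x["at"]),3).tolist(),round(x["conf"],2)) for x in r[:3]])
s=bot.read_state();print(s)
E
```

```text
pics
side campos [0.38940075 0.52795189 0.81284457] fwd [ 0.22145133 -0.62470271 -0.74880294]
knob [([0.621, -0.042, 0.026], 0.77), ([0.455, 0.196, 0.086], 0.25)]
card_top [([0.616, -0.039, 0.025], 0.91), ([0.765, -0.002, 0.067], 0.41)]
carrier [([0.617, -0.045, 0.029], 0.61)]
middle_stop [([0.623, 0.078, 0.013], 0.56)]
index [([0.62, -0.048, 0.026], 0.69)]
clip [([0.455, 0.195, 0.086], 0.56)]
clip_grip [([0.453, 0.192, 0.088], 0.61)]
jaw_left_lip [([0.45, 0.207, 0.07], 0.82)]
supply_box [([0.446, 0.246, 0.037], 0.95)]
tumbler_a [([0.766, -0.112, 0.07], 0.76), ([0.764, 0.001, 0.068], 0.6), ([0.447, 0.246, 0.033], 0.44)]
jar [([0.752, 0.144, 0.1], 0.83), ([0.461, 0.026, 0.048], 0.23)]
mug []
book [([0.46, -0.221, 0.028], 0.7)]
parchment_box [([0.559, -0.392, 0.055], 0.7)]
small_clip []
top campos [ 0.47344184 -0.08304509  1.47056975] fwd [ 0.07770834 -0.00770802 -0.99694634]
knob [([0.621, -0.058, 0.027], 0.74)]
card_top [([0.461, 0.208, 0.101], 0.73), ([0.621, -0.058, 0.029], 0.71)]
carrier [([0.46, 0.19, 0.081], 0.62), ([0.625, -0.06, 0.025], 0.55)]
middle_stop [([0.622, 0.009, 0.01
[... 741 characters left out ...]
.54826115e-04,
        6.76881916e+01, -1.02239353e+01]), 'qvel': array([-0.0478269 ,  0.03911305, -0.03925345,  0.01587727,  0.00641383,
        0.06725563]), 'tau': array([-5.17751741e-04, -4.40002048e+01, -1.76977873e+01,  6.32971711e-02,
        5.04107110e-02, -2.70860028e-05]), 'position': array([0.23050121, 0.58093664, 0.22255116]), 'tcp_rot': array([[-9.29467958e-01,  3.68902852e-01,  1.58830905e-05],
       [ 3.68902852e-01,  9.29467958e-01,  2.08106257e-05],
       [-7.08572452e-06,  2.52021271e-05, -1.00000000e+00]]), 'force': array([-0.02300256, -0.32515215, -0.46719574]), 'moment': array([-0.01200005, -0.01746167, -0.00059902]), 'grasp_force': 0.0, 'opening': 1.0043507971846575}
```

View pics/side0.png

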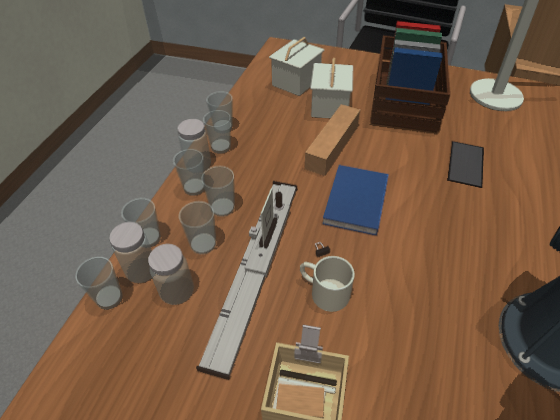

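View pics/top0.png

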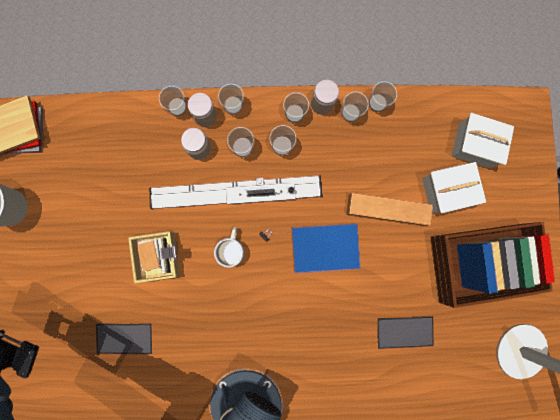

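The side view shows the carrier with its knob at (278,197), the card at (268,220), the clip at (310,340) on the box and the cross pins near (225,313). The top view shows the rail from (150,198) to (322,186), the knob at (291,190) and the plunger at (260,181). I'll enlarge both.

Run:
```python
from h import *
out=np.zeros((600,800,3),np.uint8)
a=np.load("top_p0.npy"); b=np.load("side_p0.npy")
x=cv2.resize(a[170:215,145:330],None,fx=4.3,fy=4.3,interpolation=cv2.INTER_CUBIC); out[:x.shape[0],:x.shape[1]]=x
y=cv2.resize(b[175:375,195:355],None,fx=2,fy=2,interpolation=cv2.INTER_CUBIC)[:400]; out[200:600,:320]=y
z=cv2.resize(a[225:290,120:190],None,fx=5,fy=5,interpolation=cv2.INTER_CUBIC); out[200:525,330:680]=z
cv2.imwrite("pics/crop0.png",out[:,:,::-1])
for n in("top","side"):
    d=np.load(n+"_d0.npy"); w=cloud(n,d); np.save(n+"_w0.npy",w)
w=np.load("top_w0.npy"); m=(w[...,0]>.55)&(w[...,0]<.69)&(w[...,1]>-.25)&(w[...,1]<.4)
for lo,hi in((.011,.021),(.023,.033),(.04,.05),(.065,.08),(.1,.15)):
    q=m&(w[...,2]>lo)&(w[...,2]<hi); P=w[q]
    if len(P)>5:
        c=P[:,:2].mean(0); r=cv2.minAreaRect(P[:,:2].astype(np.float32)*1000); print(lo,len(P),c,P[:,2].mean(),r)
w=np.load("side_w0.npy"); m=(w[...,0]>.55)&(w[...,0]<.69)&(w[...,1]>-.25)&(w[...,1]<.4)
print("side")
for lo,hi in((.011,.021),(.023,.033),(.04,.05),(.065,.08),(.1,.138),(.138,.15)):
    q=m&(w[...,2]>lo)&(w[...,2]<hi); P=w[q]
    if len(P)>5:
        c=P[:,:2].mean(0); r=cv2.minAreaRect(P[:,:2].astype(np.float32)*1000); print(lo,len(P),c,P[:,2].mean(),r)
```

```text
0.011 1659 [0.623411   0.05476273] 0.015204569042537143 ((627.3701171875, 17.041015625), (65.54798889160156, 510.51629638671875), 2.945479393005371)
0.023 819 [ 0.6223771  -0.05400489] 0.02795930290143383 ((629.524169921875, 17.205307006835938), (68.66120147705078, 502.7117919921875), 2.6050186157226562)
0.04 76 [ 0.61956808 -0.0643684 ] 0.045325107559260044 ((632.2493896484375, -85.30210876464844), (126.72221374511719, 48.08087158203125), 85.64067840576172)
0.065 33 [ 0.62521946 -0.11687203] 0.07260651925780108 ((620.3728637695312, -96.50399017333984), (13.714859962463379, 113.55989074707031), 6.777134895324707)
0.1 74 [ 0.62200627 -0.05701097] 0.12940051911017514 ((622.2901611328125, -58.3065299987793), (3.700396776199341, 73.95779418945312), 2.029308557510376)
side
0.011 2987 [0.61679615 0.1191284 ] 0.015412382677442845 ((627.6273193359375, 18.669815063476562), (67.26722717285156, 511.74127197265625), 2.908076047897339)
0.023 1097 [ 0.61905752 -0.03473215] 0.028079733937456233 ((631.97021484375, -54.590309143066406), (68.20198059082031, 199.31214904785156), 2.8375470638275146)
0.04 173 [ 0.61944561 -0.05699322] 0.0448768822039905 ((633.6846923828125, -76.13834381103516), (38.88771057128906, 128.2968292236328), 3.1158411502838135)
0.065 90 [ 0.62309065 -0.08750521] 0.07185311867358873 ((620.9383544921875, -84.15223693847656), (15.293387413024902, 134.3959503173828), 6.032110214233398)
0.1 157 [ 0.62102389 -0.05169454] 0.11977007688783706 ((621.073486328125, -55.172157287597656), (3.471118211746216, 76.0311279296875), 1.2764873504638672)
0.138 45 [ 0.62211843 -0.05346236] 0.14021310416628843 ((622.408447265625, -54.15456771850586), (3.7178213596343994, 71.53933715820312), 2.7911534309387207)
```

View pics/crop0.png

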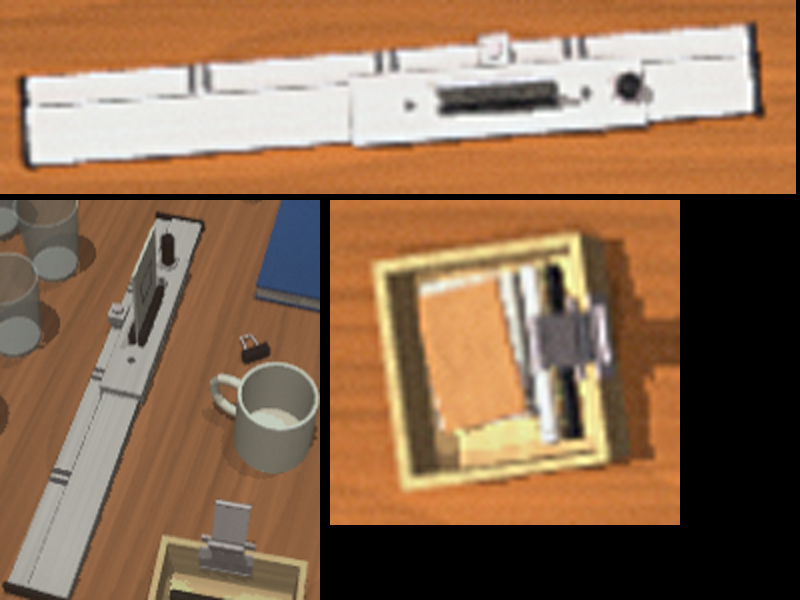

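The crop shows three pin pairs. In full top-image pixels the middle pair is near (234.8,184.4). The plunger is at (259.7,181), the knob at (291,190), and the clip straddles the box's right-hand (-y) rim near (165,253). Next I'll measure these points.

Run:
```python
from h import *
def atz(n,uv,z):
    K,D,R,t=cam(n); q=cv2.undistortPoints(np.array(uv,float).reshape(-1,1,2),K,D)[:,0]
    r=np.hstack([q,np.ones((len(q),1))])@R; o=-R.T@t
    return o+r*((z-o[2])/r[:,2:])
print("pins top",atz("top",[(191.3,188.1),(234.8,184.4),(278.3,181.2)],.014)[:,:2].round(4).tolist())
# side pins crop px /2 + (195,175): third(60,277) -> local y 277; middle (97,176)
print("pins side",atz("side",[(195+60/2,175+277/2),(195+97/2,175+(375-200)/2)],.014).round(4).tolist())
y=np.array([-np.sin(np.radians(2.9)),np.cos(np.radians(2.9))]); x=np.array([y[1],-y[0]])
for n in("top","side"):
    w=np.load(n+"_w0.npy")
    X,Y,Z=w[...,0],w[...,1],w[...,2]
    def st(name,m):
        P=w[m]; 
        if len(P)<4: print(n,name,len(P)); return
        r=cv2.minAreaRect((P[:,:2]*1000).astype(np.float32)); print(n,name,len(P),P.mean(0).round(4),np.round(r[0],1),np.round(r[1],1),round(r[2],2))
    reg=(abs(X-.625)<.04)
    st("knob",reg&(Z>.035)&(Z<.085)&(Y<-.12)&(Y>-.17))
    st("knobtop",reg&(Z>.068)&(Z<.078)&(Y<-.12)&(Y>-.17))
    st("plunger",(X>.632)&(X<.67)&(Z>.022)&(Z<.06)&(Y<-.03)&(Y>-.09)&(((X-.622)*x[0]+(Y+.056)*x[1])>.025))
    st("card",reg&(Z>.09)&(Z<.15))
    b=(abs(X-.45)<.12)&(abs(Y-.25)<.12)
    st("rim",b&(Z>.064)&(Z<.074)&(Y>.2))
    st("rimall",b&(Z>.066)&(Z<.073))
    st("clip>80",b&(Z>.08)); st("clip>105",b&(Z>.105)); 
    P=w[b&(Z>.08)]; print(len(P)); print("z pct",np.percentile(P[:,2],[2,50,98]))
```

```text
pins top [[0.6435, 0.1451], [0.6513, 0.016], [0.6577, -0.1125]]
pins side [[0.641, 0.1528, 0.014], [0.6514, 0.0248, 0.014]]
top knob 33 [ 0.625  -0.1452  0.0648] [ 620.1 -136.9] [13.4 37.2] 32.31
top knobtop 20 [ 0.6276 -0.1468  0.0721] [ 627.6 -146.7] [11.6 11.4] 86.41
top plunger 48 [ 0.657  -0.0562  0.0327] [656.7 -55.9] [17.6 20.2] 88.98
top card 1645 [ 0.6234 -0.4335  0.1123] [623.7  -7.1] [  79.8 1384.7] 0.12
top rim 266 [0.4445 0.2742 0.0693] [443.8 253.6] [131.7 121.3] 6.68
top rimall 280 [0.4417 0.2572 0.0695] [444.3 250. ] [131.7 128.4] 6.72
top clip>80 149 [0.4572 0.2019 0.1031] [459.1 197. ] [39.6 42.9] 7.31
top clip>105 69 [0.4567 0.2022 0.1166] [457.3 196.8] [28.8 42.9] 7.31
149
z pct [0.08059523 0.1031326  0.12382994]
side knob 89 [ 0.6253 -0.1393  0.059 ] [ 627.1 -141.9] [14.  17.5] 17.73
side knobtop 34 [ 0.6265 -0.1422  0.071 ] [ 626.8 -143.4] [14.  15.9] 50.7
side plunger 74 [ 0.6561 -0.0505  0.0317] [656.9 -53.2] [18.5 21.1] 2.45
side card 1057 [ 0.6234 -0.4786  0.111 ] [ 624.6 -355.3] [ 79.7 676.2] 0.11
side rim 923 [0.4532 0.266  0.0698] [443.1 255.3] [130.6 120.6] 7.0
side rimall 1014 [0.4471 0.2567 0.0699] [443.5 253. ] [130.6 125.1] 7.16
side clip>80 420 [0.456  0.1924 0.1038] [453.3 199.3] [34.2 42.1] 7.78
side clip>105 203 [0.4559 0.1921 0.1159] [455.2 199.5] [30.3 42.1] 7.73
420
z pct [0.08067076 0.10387493 0.1231742 ]
```

```bash
cat >> h.py <<'E'
def plan(p,yaw,vmax=38,wmax=.12,start=None,maxrows=40):
    "rows from the present pose to TCP p (m), tool y at yaw (deg), tool down"
    s=bot.read_state(); q=np.array(s["position"]) if start is None else np.array(start[:3])
    R=s["tcp_rot"]; a=np.arctan2(R[1,1],R[0,1]) if start is None else np.radians(start[3])
    d=(np.array(p)-q)*1000; turn=-((np.radians(yaw)-a+np.pi)%(2*np.pi)-np.pi)
    n=int(np.ceil(max(np.linalg.norm(d)/vmax,abs(turn)/wmax,1))); 
    rows=[]; rem=d.copy()
    for i in range(n):
        x=np.array([-np.sin(a),np.cos(a),0]); y=np.array([np.cos(a),np.sin(a),0]); z=np.array([0,0,-1.])
        A=np.stack([x,y,z]); st=np.round(A@(rem/(n-i)),1); rl=round(turn/(n-i),4)
        rem-=st@A; turn-=rl; a-=rl; rows.append((st.tolist(),rl))
    print("x chk",np.abs(s["tcp_rot"][:,0]-np.array([-np.sin(np.arctan2(R[1,1],R[0,1])),np.cos(np.arctan2(R[1,1],R[0,1])),0])).max().round(4))
    for i,r in enumerate(rows): print(i%5,r)
E
python3 - <<'E'
from h import *
plan([.6285,-.175,.2226],2.9)
# pin profile in both cameras along strip, 28 mm +x of rail axis
y=np.array([-np.sin(np.radians(2.9)),np.cos(np.radians(2.9)),0]); x=np.array([y[1],-y[0],0])
for n,c in(("top",[.6235,.0185,0]),("side",[.6235,.0185,0])):
    g=cv2.cvtColor(np.load(n+"_p0.npy"),cv2.COLOR_RGB2GRAY).astype(np.float32)
    s=np.arange(-.23,.23,.001); acc=0
    for o in(.024,.028,.032):
        P=np.array(c)+np.outer(s,y)+o*x+[0,0,.013]; u=w2px(n,P).astype(np.float32)
        acc=acc+cv2.remap(g,u[:,:1],u[:,1:],cv2.INTER_LINEAR)[:,0]
    acc/=3; ks=cv2.blur(acc.reshape(-1,1),(1,41))[:,0]-acc
    for k in(-.13,0,.13):
        m=abs(s-k)<.022; wgt=np.clip(ks[m]-12,0,None); print(n,k,((s[m]*wgt).sum()/wgt.sum()).round(4), s[m][wgt>0].round(3))
E
```

```text
x chk 0.0
0 ([-28.2, -24.2, -0.0], np.float64(0.0497))
1 ([-29.4, -22.7, -0.0], np.float64(0.0497))
2 ([-30.5, -21.2, -0.0], np.float64(0.0497))
3 ([-31.5, -19.7, -0.0], np.float64(0.0497))
4 ([-32.4, -18.1, -0.0], np.float64(0.0497))
0 ([-33.3, -16.5, -0.0], np.float64(0.0497))
1 ([-34.1, -14.8, -0.0], np.float64(0.0497))
2 ([-34.8, -13.1, -0.0], np.float64(0.0497))
3 ([-35.4, -11.4, -0.0], np.float64(0.0497))
4 ([-35.9, -9.6, -0.0], np.float64(0.0496))
0 ([-36.3, -7.8, -0.0], np.float64(0.0497))
1 ([-36.6, -6.0, -0.0], np.float64(0.0496))
2 ([-36.9, -4.2, -0.0], np.float64(0.0497))
3 ([-37.1, -2.3, -0.0], np.float64(0.0496))
4 ([-37.1, -0.5, -0.0], np.float64(0.0497))
0 ([-37.1, 1.4, -0.0], np.float64(0.0496))
1 ([-37.0, 3.2, -0.0], np.float64(0.0497))
2 ([-36.8, 5.0, -0.0], np.float64(0.0496))
3 ([-36.5, 6.9, -0.0], np.float64(0.0497))
4 ([-36.1, 8.7, -0.0], np.float64(0.0496))
0 ([-35.6, 10.4, -0.0], np.float64(0.0497))
1 ([-35.1, 12.2, -0.0], np.float64(0.0496))
2 ([-34.5, 13.9, -0.0], np.float64(0.0497))
top -0.13 -0.1324 [-0.14  -0.139 -0.138 -0.137 -0.136 -0.135 -0.134 -0.13  -0.129 -0.128
 -0.127 -0.126 -0.125 -0.124]
top 0 -0.0023 [-0.011 -0.01  -0.009 -0.008 -0.007 -0.006 -0.005  0.     0.001  0.002
  0.003  0.004  0.005]
top 0.13 0.1267 [0.119 0.12  0.121 0.122 0.123 0.124 0.125 0.129 0.13  0.131 0.132 0.133
 0.134]
side -0.13 -0.1219 [-0.124 -0.123 -0.122 -0.121 -0.12 ]
side 0 0.0019 [-0.006 -0.005 -0.004 -0.003 -0.002 -0.001  0.     0.005  0.006  0.007
  0.008  0.009  0.01 ]
side 0.13 0.1314 [0.124 0.125 0.126 0.127 0.128 0.129 0.134 0.135 0.136 0.137 0.138 0.139]
```

Request:
move_arm:
  increments:
    - {"xyz":[-28.2,-24.2,0],"roll":0.05,"grip":0}
    - {"xyz":[-29.4,-22.7,0],"roll":0.05,"grip":0}
    - {"xyz":[-30.5,-21.2,0],"roll":0.05,"grip":0}
    - {"xyz":[-31.5,-19.7,0],"roll":0.05,"grip":0}
    - {"xyz":[-32.4,-18.1,0],"roll":0.05,"grip":0}

```text
time_s: 2.02
position: [0.3174, 0.4152, 0.2227]
tcp_rot: [[-0.808, 0.589, 0.0], [0.589, 0.808, 0.0], [-0.0, 0.0, -1.0]]
force: [0.9, -0.2, 0.1]
opening: 0.704
grasp_force: 0.0
```

Request:
move_arm:
  increments:
    - {"xyz":[-33.3,-16.5,0],"roll":0.05,"grip":0}
    - {"xyz":[-34.1,-14.8,0],"roll":0.05,"grip":0}
    - {"xyz":[-34.8,-13.1,0],"roll":0.05,"grip":0}
    - {"xyz":[-35.4,-11.4,0],"roll":0.05,"grip":0}
    - {"xyz":[-35.9,-9.6,0],"roll":0.05,"grip":0}

```text
time_s: 2.43
position: [0.4039, 0.2504, 0.2228]
tcp_rot: [[-0.637, 0.771, 0.001], [0.771, 0.637, 0.0], [-0.0, 0.001, -1.0]]
force: [1.4, 0.3, 0.3]
opening: 0.322
grasp_force: 0.0
```

Request:
move_arm:
  increments:
    - {"xyz":[-36.3,-7.8,0],"roll":0.05,"grip":0}
    - {"xyz":[-36.6,-6,0],"roll":0.05,"grip":0}
    - {"xyz":[-36.9,-4.2,0],"roll":0.05,"grip":0}
    - {"xyz":[-37.1,-2.3,0],"roll":0.05,"grip":0}
    - {"xyz":[-37.1,-0.5,0],"roll":0.05,"grip":0}

```text
time_s: 2.85
position: [0.4897, 0.0855, 0.2228]
tcp_rot: [[-0.426, 0.905, 0.001], [0.905, 0.426, 0.0], [-0.0, 0.001, -1.0]]
force: [1.0, 0.9, 0.3]
opening: 0.017
grasp_force: 0.0
```

Request:
move_arm:
  increments:
    - {"xyz":[-37.1,1.4,0],"roll":0.05,"grip":0}
    - {"xyz":[-37,3.2,0],"roll":0.05,"grip":0}
    - {"xyz":[-36.8,5,0],"roll":0.05,"grip":0}
    - {"xyz":[-36.5,6.9,0],"roll":0.05,"grip":0}
    - {"xyz":[-36.1,8.7,0],"roll":0.05,"grip":0}

```text
time_s: 3.27
position: [0.5753, -0.0793, 0.2227]
tcp_rot: [[-0.189, 0.982, 0.0], [0.982, 0.189, 0.0], [-0.0, 0.0, -1.0]]
force: [0.7, 0.6, -0.2]
opening: 0.006
grasp_force: 0.0
```

Request:
move_arm:
  increments:
    - {"xyz":[-35.6,10.4,0],"roll":0.05,"grip":0}
    - {"xyz":[-35.1,12.2,0],"roll":0.05,"grip":0}
    - {"xyz":[-34.5,13.9,0],"roll":0.045,"grip":0}
    - {"xyz":[0,0,0],"roll":0,"grip":0}
    - {"xyz":[0,0,0],"roll":0,"grip":0}

```text
time_s: 3.68
position: [0.6263, -0.1786, 0.222]
tcp_rot: [[-0.045, 0.999, 0.0], [0.999, 0.045, 0.0], [0.0, 0.0, -1.0]]
force: [-0.7, 0.8, -0.3]
opening: 0.003
grasp_force: 0.0
```

Request:
move_arm:
  increments:
    - {"xyz":[0,2.4,36],"roll":0,"grip":0}
    - {"xyz":[0,0,36],"roll":0,"grip":0}
    - {"xyz":[0,0,36],"roll":0,"grip":0}
    - {"xyz":[0,0,36],"roll":0,"grip":0}
    - {"xyz":[0,0,33],"roll":0,"grip":0}

```text
time_s: 4.1
position: [0.627, -0.1741, 0.044]
tcp_rot: [[-0.05, 0.999, -0.002], [0.999, 0.05, 0.001], [0.001, -0.002, -1.0]]
force: [-0.7, 0.3, 0.2]
opening: 0.008
grasp_force: 0.0
```

Request:
move_arm:
  increments:
    - {"xyz":[5,0,0],"roll":0,"grip":0}
    - {"xyz":[5,0,0],"roll":0,"grip":0}
    - {"xyz":[5,0,0],"roll":0,"grip":0}
    - {"xyz":[5,0,0],"roll":0,"grip":0}
    - {"xyz":[5,0,0],"roll":0,"grip":0}

```text
time_s: 4.52
position: [0.6286, -0.1512, 0.0484]
tcp_rot: [[-0.049, 0.999, 0.004], [0.999, 0.049, -0.002], [-0.002, 0.004, -1.0]]
force: [-0.7, -0.6, 0.5]
opening: 0.005
grasp_force: 0.7
```

Request:
move_arm:
  increments:
    - {"xyz":[6,0,0],"roll":0,"grip":0}
    - {"xyz":[6,0,0],"roll":0,"grip":0}
    - {"xyz":[6,0,0],"roll":0,"grip":0}
    - {"xyz":[6,0,0],"roll":0,"grip":0}
    - {"xyz":[6,0,0],"roll":0,"grip":0}

```text
time_s: 4.93
position: [0.626, -0.1209, 0.046]
tcp_rot: [[-0.048, 0.999, 0.001], [0.999, 0.048, -0.0], [-0.0, 0.001, -1.0]]
force: [0.4, -0.6, 0.4]
opening: 0.007
grasp_force: 0.7
```

```bash
cat >> h.py <<'E'
def st(name,n,w,m,q=None):
    P=w[m]
    if len(P)<4: print(n,name,len(P)); return
    r=cv2.minAreaRect((P[:,:2]*1000).astype(np.float32)); print(n,name,len(P),P.mean(0).round(4),np.round(r[0],1),np.round(r[1],1),round(r[2],2))
def carr(lo,hi):
    for n in("top","side"):
        p,d=bot.capture(n); w=cloud(n,d); X,Y,Z=w[...,0],w[...,1],w[...,2]
        st("plunger",n,w,((X-.6235)+(Y-.0185)*.0507>.0235)&(X<.68)&(Z>.027)&(Z<.042)&(Y>lo)&(Y<hi))
        st("cardtop",n,w,(abs(X-.622)<.02)&(Z>.12)&(Z<.145)&(Y>lo-.03)&(Y<hi+.03))
E
python3 - <<'E'
from h import *
carr(-.06,.05); print(bot.read_state()["force"])
E
```

```text
top plunger 37 [ 0.6563 -0.0143  0.033 ] [656.8 -13.6] [15.6 20.2] 1.32
top cardtop 42 [ 0.6188 -0.0173  0.1369] [617.1 -32.5] [105.3  11.3] 82.86
side plunger 55 [ 0.6553 -0.0065  0.0335] [656.6  -8.7] [15.9 19.1] 4.3
side cardtop 283 [ 0.6212 -0.0482  0.133 ] [620.4 -31.7] [ 39.5 117. ] 1.55
[-0.31670455  0.0962356  -0.21235784]
```

Request:
move_arm:
  increments:
    - {"xyz":[5,0,0],"roll":0,"grip":0}
    - {"xyz":[5,0,0],"roll":0,"grip":0}
    - {"xyz":[4,0,0],"roll":0,"grip":0}
    - {"xyz":[4,0,0],"roll":0,"grip":0}
    - {"xyz":[3,0,0],"roll":0,"grip":0}

```text
time_s: 5.45
position: [0.6244, -0.0999, 0.0454]
tcp_rot: [[-0.048, 0.999, -0.0], [0.999, 0.048, 0.0], [0.0, -0.0, -1.0]]
force: [0.3, -1.0, -0.5]
opening: 0.004
grasp_force: 0.5
```

Request:
move_arm:
  increments:
    - {"xyz":[1,0,0],"roll":0,"grip":0}
    - {"xyz":[1,0,0],"roll":0,"grip":0}

```text
time_s: 5.62
position: [0.6244, -0.0984, 0.0455]
tcp_rot: [[-0.048, 0.999, -0.0], [0.999, 0.048, -0.0], [-0.0, -0.0, -1.0]]
force: [-0.7, -2.3, -0.5]
opening: 0.001
grasp_force: 1.1
```

Request:
move_arm:
  increments:
    - {"xyz":[1,0,0],"roll":0,"grip":0}
    - {"xyz":[0,0,0],"roll":0,"grip":0}

```text
time_s: 5.78
position: [0.6243, -0.098, 0.0454]
tcp_rot: [[-0.048, 0.999, -0.0], [0.999, 0.048, -0.001], [-0.001, -0.0, -1.0]]
force: [0.4, -2.6, -0.3]
opening: 0.004
grasp_force: 1.4
```

Run:
```python
from h import *
carr(-.05,.06); print(bot.read_state()["force"])
```

```text
top plunger 35 [0.6547 0.0089 0.0345] [654.6   8.3] [14.6 17.8] 0.65
top cardtop 35 [0.6185 0.0191 0.1367] [619.   18.1] [ 3.7 48.7] 2.99
side plunger 54 [0.6548 0.0142 0.0337] [655.8  11.8] [16.2 17.7] 2.29
side cardtop 354 [ 0.6206 -0.034   0.134 ] [621.6 -16.2] [ 39.7 127.3] 0.41
[-0.41128965 -3.55508424 -1.38560178]
```

Request:
move_arm:
  increments:
    - {"xyz":[1,0,0],"roll":0,"grip":0}
    - {"xyz":[0,0,0],"roll":0,"grip":0}

```text
time_s: 6.05
position: [0.6243, -0.0976, 0.0455]
tcp_rot: [[-0.048, 0.999, -0.0], [0.999, 0.048, -0.002], [-0.002, -0.0, -1.0]]
force: [-1.1, -5.0, -2.0]
opening: 0.007
grasp_force: 2.6
```

Request:
move_arm:
  increments:
    - {"xyz":[1,0,0],"roll":0,"grip":0}
    - {"xyz":[0,0,0],"roll":0,"grip":0}

```text
time_s: 6.22
position: [0.6243, -0.0971, 0.0455]
tcp_rot: [[-0.049, 0.999, -0.0], [0.999, 0.049, -0.002], [-0.002, -0.0, -1.0]]
force: [-0.6, -6.7, -1.3]
opening: 0.009
grasp_force: 3.1
```

Request:
move_arm:
  increments:
    - {"xyz":[1,0,0],"roll":0,"grip":0}
    - {"xyz":[0,0,0],"roll":0,"grip":0}

```text
time_s: 6.38
position: [0.6242, -0.0954, 0.0455]
tcp_rot: [[-0.048, 0.999, -0.0], [0.999, 0.048, -0.001], [-0.001, -0.0, -1.0]]
force: [-0.2, -3.7, -0.3]
opening: 0.007
grasp_force: 1.8
```

Request:
move_arm:
  increments:
    - {"xyz":[1,0,0],"roll":0,"grip":0}
    - {"xyz":[0,0,0],"roll":0,"grip":0}

```text
time_s: 6.55
position: [0.6242, -0.0932, 0.0455]
tcp_rot: [[-0.047, 0.999, -0.0], [0.999, 0.047, 0.001], [0.001, -0.0, -1.0]]
force: [0.4, -1.7, -0.2]
opening: 0.004
grasp_force: 0.9
```

Run:
```python
from h import *
carr(-.04,.06); print(bot.read_state()["force"])
```

```text
top plunger 35 [0.6552 0.0145 0.0337] [654.9  14. ] [18.  14.9] 88.99
top cardtop 35 [0.6183 0.0249 0.1367] [618.7  23.3] [ 3.5 49. ] 2.91
side plunger 60 [0.6542 0.0198 0.0341] [655.1  17.5] [15.7 19. ] 3.18
side cardtop 356 [ 0.6206 -0.0277  0.134 ] [624.   -8.3] [123.1  39.1] 87.93
[-0.79729169 -1.11886486 -0.86329904]
```

Request:
move_arm:
  increments:
    - {"xyz":[1,0,0],"roll":0,"grip":0}
    - {"xyz":[0,0,0],"roll":0,"grip":0}

```text
time_s: 6.82
position: [0.6242, -0.0916, 0.0456]
tcp_rot: [[-0.048, 0.999, -0.0], [0.999, 0.048, 0.001], [0.001, -0.0, -1.0]]
force: [-0.2, -0.8, -0.4]
opening: 0.003
grasp_force: 0.2
```

Request:
move_arm:
  increments:
    - {"xyz":[0.5,0,0],"roll":0,"grip":0}
    - {"xyz":[0,0,0],"roll":0,"grip":0}

```text
time_s: 6.98
position: [0.6242, -0.0913, 0.0456]
tcp_rot: [[-0.048, 0.999, 0.0], [0.999, 0.048, 0.001], [0.001, 0.0, -1.0]]
force: [-0.5, 0.4, 0.1]
opening: 0.004
grasp_force: 0.1
```

Request:
move_arm:
  increments:
    - {"xyz":[0.5,0,0],"roll":0,"grip":0}
    - {"xyz":[0,0,0],"roll":0,"grip":0}

```text
time_s: 7.15
position: [0.6242, -0.0911, 0.0456]
tcp_rot: [[-0.048, 0.999, 0.0], [0.999, 0.048, 0.0], [0.0, 0.0, -1.0]]
force: [0.4, -0.1, -0.2]
opening: 0.004
grasp_force: 0.2
```

Run:
```python
from h import *
carr(-.04,.06); print(bot.read_state()["force"])
```

```text
top plunger 38 [0.6549 0.0173 0.0341] [654.6  17. ] [17.9 15.9] 88.25
top cardtop 36 [0.6181 0.0268 0.1373] [618.5  26. ] [ 3.5 48.9] 3.04
side plunger 60 [0.654  0.0211 0.0347] [655.1  19.7] [20.3 16. ] 85.61
side cardtop 358 [ 0.6205 -0.0271  0.1342] [622.5  -7.4] [123.9  39.5] 89.45
[ 0.74795981 -0.39938215  0.51092418]
```

Request:
move_arm:
  increments:
    - {"xyz":[-12,0,0],"roll":0,"grip":0}
    - {"xyz":[0,0,-40],"roll":0,"grip":0}
    - {"xyz":[0,0,-40],"roll":0,"grip":0}
    - {"xyz":[0,0,-40],"roll":0,"grip":0}
    - {"xyz":[0,0,-40],"roll":0,"grip":0}

```text
time_s: 7.67
position: [0.6244, -0.1042, 0.2069]
tcp_rot: [[-0.047, 0.999, -0.001], [0.999, 0.047, 0.0], [0.0, -0.001, -1.0]]
force: [0.7, 0.1, -0.8]
opening: 0.002
grasp_force: 0.0
```

Run:
```python
from h import *
carr(-.04,.06)
plan([.4566,.1985,.165],97.1,vmax=34)
```

```text
top plunger 39 [0.655  0.0174 0.0335] [654.9  17. ] [18.1 15.6] 88.58
top cardtop 37 [0.6182 0.0272 0.1364] [618.1  27.3] [ 4.2 46.1] 3.68
side plunger 59 [0.6543 0.021  0.0348] [654.6  18.7] [18.2 15.7] 83.43
side cardtop 140 [0.6179 0.0199 0.1335] [618.7  16.8] [ 4.6 75.4] 2.99
x chk 0.0061
0 ([22.3, -11.3, 3.5], np.float64(-0.1176))
1 ([23.5, -8.6, 3.5], np.float64(-0.1176))
2 ([24.3, -5.8, 3.5], np.float64(-0.1176))
3 ([24.8, -2.9, 3.5], np.float64(-0.1177))
4 ([25.0, 0.0, 3.5], np.float64(-0.1176))
0 ([24.8, 3.0, 3.5], np.float64(-0.1177))
1 ([24.3, 5.9, 3.5], np.float64(-0.1176))
2 ([23.5, 8.7, 3.5], np.float64(-0.1177))
3 ([22.3, 11.3, 3.5], np.float64(-0.1176))
4 ([20.8, 13.9, 3.4], np.float64(-0.1177))
0 ([19.0, 16.2, 3.5], np.float64(-0.1176))
1 ([17.0, 18.4, 3.4], np.float64(-0.1177))
2 ([14.7, 20.2, 3.5], np.float64(-0.1176))
3 ([12.2, 21.8, 3.4], np.float64(-0.1177))
```

Request:
move_arm:
  increments:
    - {"xyz":[22.3,-11.3,3.5],"roll":-0.1177,"grip":100}
    - {"xyz":[23.5,-8.6,3.5],"roll":-0.1177,"grip":100}
    - {"xyz":[24.3,-5.8,3.5],"roll":-0.1177,"grip":100}
    - {"xyz":[24.8,-2.9,3.5],"roll":-0.1177,"grip":100}
    - {"xyz":[25,0,3.5],"roll":-0.1177,"grip":100}

```text
time_s: 8.18
position: [0.5619, 0.0054, 0.1874]
tcp_rot: [[-0.598, 0.801, -0.001], [0.801, 0.598, 0.0], [0.001, -0.001, -1.0]]
force: [-0.4, -0.1, -0.2]
opening: 0.298
grasp_force: 0.0
```

Request:
move_arm:
  increments:
    - {"xyz":[24.8,3,3.5],"roll":-0.1177,"grip":100}
    - {"xyz":[24.3,5.9,3.5],"roll":-0.1177,"grip":100}
    - {"xyz":[23.5,8.7,3.5],"roll":-0.1177,"grip":100}
    - {"xyz":[22.3,11.3,3.5],"roll":-0.1177,"grip":100}
    - {"xyz":[20.8,13.9,3.4],"roll":-0.1177,"grip":100}

```text
time_s: 8.6
position: [0.5002, 0.1142, 0.17]
tcp_rot: [[-0.943, 0.334, -0.001], [0.334, 0.943, 0.0], [0.001, -0.0, -1.0]]
force: [-0.9, -0.4, -0.3]
opening: 0.68
grasp_force: 0.0
```

Request:
move_arm:
  increments:
    - {"xyz":[19,16.2,3.5],"roll":-0.1177,"grip":100}
    - {"xyz":[17,18.4,3.4],"roll":-0.1177,"grip":100}
    - {"xyz":[14.7,20.2,3.5],"roll":-0.1177,"grip":100}
    - {"xyz":[12.2,21.8,3.4],"roll":-0.1177,"grip":100}
    - {"xyz":[0,0,0],"roll":0,"grip":100}

```text
time_s: 9.02
position: [0.4479, 0.2028, 0.1557]
tcp_rot: [[-0.991, -0.131, -0.005], [-0.131, 0.991, 0.0], [0.005, 0.001, -1.0]]
force: [0.2, 0.5, -0.2]
opening: 0.98
grasp_force: 0.0
```

Request:
move_arm:
  increments:
    - {"xyz":[0,0,0],"roll":0,"grip":100}
    - {"xyz":[0,0,0],"roll":0,"grip":100}

```text
time_s: 9.18
position: [0.4522, 0.2002, 0.1568]
tcp_rot: [[-0.992, -0.123, 0.001], [-0.123, 0.992, -0.0], [-0.001, -0.0, -1.0]]
force: [-0.0, -1.4, 0.1]
opening: 0.998
grasp_force: 0.0
```

Run:
```python
from h import *
p,d=bot.capture("side"); p2,d2=bot.capture("top")
out=np.hstack([cv2.resize(p[150:400,180:430],(400,400),interpolation=cv2.INTER_CUBIC),cv2.resize(p2[170:290,110:230],(400,400),interpolation=cv2.INTER_CUBIC)])
cv2.imwrite("pics/above.png",out[:,:,::-1])
plan([.4566,.1985,.091],97.1)
for n,dd in(("side",d),("top",d2)):
    w=cloud(n,dd);X,Y,Z=w[...,0],w[...,1],w[...,2]
    st("clip",n,w,(abs(X-.4566)<.022)&(abs(Y-.1985)<.03)&(Z>.08)&(Z<.13)); st("cardtop",n,w,(abs(X-.622)<.02)&(Z>.12)&(Z<.145)&(abs(Y-.018)<.06))
```

```text
x chk 0.0009
0 ([-1.9, -0.9, 33.0], np.float64(-0.0006))
1 ([-1.9, -0.9, 32.9], np.float64(-0.0006))
side clip 69 [0.4574 0.1813 0.1199] [457.3 180.8] [29.5  5.1] 5.85
side cardtop 140 [0.6179 0.0194 0.1332] [618.7  17. ] [ 3.8 76.3] 3.15
top clip 0
top cardtop 50 [0.6188 0.0156 0.1348] [619.4  14. ] [ 3.9 73. ] 3.24
```

View pics/above.png

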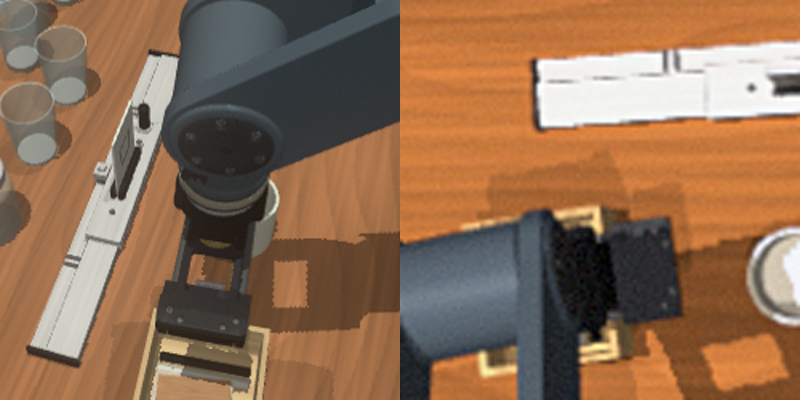

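The side crop shows the open fingers above the clip and box, and the carrier with its plunger at about (103,172) in the crop. Before taking the clip I'll check the stop fit against the rail and pins.

Run:
```python
from h import *
y=np.array([-np.sin(np.radians(2.9)),np.cos(np.radians(2.9)),0]); x=np.array([y[1],-y[0],0]); c=np.array([.6215,.0185,0])
for n in("top","side"):
    p,d=bot.capture(n); np.save(n+"_p1.npy",p)
    for tag,im in(("0",np.load(n+"_p0.npy")),("1",p)):
        g=cv2.cvtColor(im,cv2.COLOR_RGB2GRAY).astype(np.float32)
        def prof(z,offs,s):
            acc=0
            for o in offs:
                u=w2px(n,c+np.outer(s,y)+o*x+[0,0,z]).astype(np.float32); acc=acc+cv2.remap(g,u[:,:1],u[:,1:],cv2.INTER_CUBIC)[:,0]
            return cv2.GaussianBlur((acc/len(offs)).reshape(-1,1),(1,9),2)[:,0]
        def edges(z,offs,lo,hi,k=3):
            s=np.arange(lo,hi,.0005); gr=np.gradient(prof(z,offs,s)); pk=[i for i in range(2,len(s)-2) if abs(gr[i])==abs(gr[i-2:i+3]).max()]
            pk=sorted(pk,key=lambda i:-abs(gr[i]))[:k]; return [(round(1000*s[i],1),round(float(gr[i]),1)) for i in pk]
        k=-.074 if tag=="0" else 0
        print(n,tag,"shoe+",edges(.028,(-.015,-.010,-.005),k+.085,k+.115),"shoe-",edges(.028,(-.02,-.018,-.016),k-.115,k-.085),
          "rail+",edges(.016,(-.015,-.01,-.005),.235,.265),"rail-",edges(.016,(-.015,-.01,-.005),-.265,-.235),"plg",edges(.034,(.033,.036,.039),k-.02,k+.02,4))
print(bot.read_state()["position"])
```

```text
top 0 shoe+ [(np.float64(25.0), 5.8), (np.float64(21.5), -4.7), (np.float64(29.5), -0.6)] shoe- [(np.float64(-176.0), 3.2), (np.float64(-180.0), -2.6), (np.float64(-186.0), 0.5)] rail+ [(np.float64(247.0), -19.6), (np.float64(253.5), 7.4), (np.float64(239.5), 1.0)] rail- [(np.float64(-252.0), 22.1), (np.float64(-258.0), -11.7), (np.float64(-247.5), -3.3)] plg [(np.float64(-86.5), 9.1), (np.float64(-67.5), -5.6), (np.float64(-83.5), -3.3), (np.float64(-80.0), 2.5)]
top 1 shoe+ [(np.float64(98.5), 3.3), (np.float64(93.0), -2.4), (np.float64(102.5), -0.4)] shoe- [(np.float64(-103.0), 12.0), (np.float64(-106.5), -10.0), (np.float64(-99.0), -1.5)] rail+ [(np.float64(247.0), -20.6), (np.float64(253.5), 8.6), (np.float64(240.0), 0.9)] rail- [(np.float64(-252.0), 21.7), (np.float64(-258.0), -12.1), (np.float64(-247.5), -3.1)] plg [(np.float64(-14.5), 13.4), (np.float64(5.0), -4.8), (np.float64(-10.0), -3.8), (np.float64(-19.0), -3.2)]
side 0 shoe+ [(np.float64(25.5), -8.7), (np.float64(31.5), 7.1), (np.float64(20.0), 0.3)] shoe- [(np.float64(-167.5), 0.3), (np.float64(-164.0), -0.3), (np.float64(-171.0), -0.3)] rail+ [(np.float64(250.0), -17.4), (np.float64(259.5), 7.6), (np.float64(255.0), -1.0)] rail- [(np.float64(-250.0), 10.6), (np.float64(-255.5), -6.2), (np.float64(-241.0), -0.2)] plg [(np.float64(-63.0), -7.6), (np.float64(-68.5), 5.2), (np.float64(-83.5), 5.2), (np.float64(-73.5), -4.1)]
side 1 shoe+ [(np.float64(103.5), 11.5), (np.float64(98.0), -11.2), (np.float64(93.0), 0.2)] shoe- [(np.float64(-99.5), 1.8), (np.float64(-105.0), -1.3), (np.float64(-95.5), -0.6)] rail+ [(np.float64(250.0), -20.4), (np.float64(260.0), 9.1), (np.float64(255.0), -1.3)] rail- [(np.float64(-248.0), 6.3), (np.float64(-255.5), -3.3), (np.float64(-237.5), -0.8)] plg [(np.float64(9.5), -9.0), (np.float64(-11.0), 7.8), (np.float64(-1.5), -5.0), (np.float64(4.0), 4.8)]
[0.45242737 0.19983673 0.15694428]
```

Request:
move_arm:
  increments:
    - {"xyz":[-2,-0.9,22],"roll":0,"grip":100}
    - {"xyz":[-2,-0.9,22],"roll":0,"grip":100}
    - {"xyz":[0,0,22],"roll":0,"grip":100}
    - {"xyz":[0,0,0],"roll":0,"grip":100}
    - {"xyz":[0,0,0],"roll":0,"grip":100}

```text
time_s: 9.8
position: [0.4553, 0.1987, 0.0902]
tcp_rot: [[-0.992, -0.123, -0.003], [-0.123, 0.992, -0.001], [0.003, -0.0, -1.0]]
force: [-0.4, -0.6, -0.3]
opening: 0.997
grasp_force: 0.0
```

Run:
```python
from h import *
p,d=bot.capture("side"); w=cloud("side",d);X,Y,Z=w[...,0],w[...,1],w[...,2]
st("clip","side",w,(abs(X-.4566)<.022)&(abs(Y-.1985)<.03)&(Z>.08)&(Z<.13))
s=bot.read_state();print(s["position"],s["force"],s["tcp_rot"][:,1])
cv2.imwrite("pics/atclip.png",cv2.resize(p[280:400,230:390],(640,480),interpolation=cv2.INTER_CUBIC)[:,:,::-1])
```

```text
side clip 290 [0.456  0.1929 0.0999] [455.1 201.4] [30.3 37. ] 7.71
[0.45609592 0.19904289 0.09109973] [0.057432   0.07505675 0.89336135] [-1.23722000e-01  9.92316918e-01 -3.75653341e-05]
```

View pics/atclip.png

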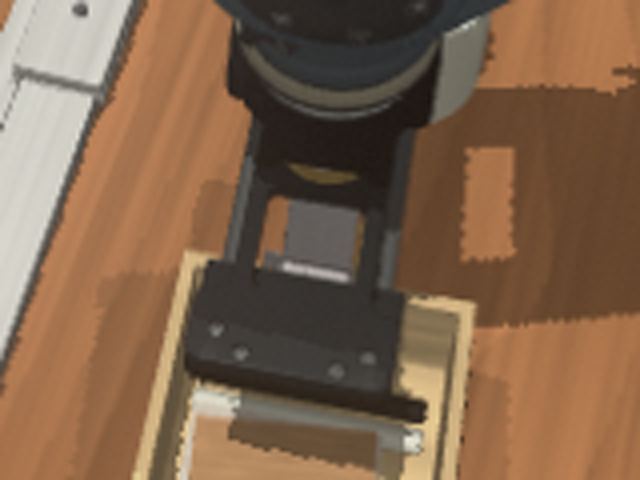

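The side crop shows the clip's handles at (320,235), centred between the two open fingers. I'm squeezing now.

Request:
move_arm:
  increments:
    - {"xyz":[0,0,0],"roll":0,"grip":40}
    - {"xyz":[0,0,0],"roll":0,"grip":40}
    - {"xyz":[0,0,0],"roll":0,"grip":40}
    - {"xyz":[0,0,0],"roll":0,"grip":0}
    - {"xyz":[0,0,0],"roll":0,"grip":0}

```text
time_s: 10.27
position: [0.456, 0.1996, 0.0914]
tcp_rot: [[-0.992, -0.125, 0.001], [-0.125, 0.992, 0.0], [-0.001, 0.0, -1.0]]
force: [-0.2, 0.1, -0.3]
opening: 0.709
grasp_force: 0.0
```

Request:
move_arm:
  increments:
    - {"xyz":[0,0,0],"roll":0,"grip":0}
    - {"xyz":[0,0,0],"roll":0,"grip":0}
    - {"xyz":[0,0,0],"roll":0,"grip":0}
    - {"xyz":[0,0,0],"roll":0,"grip":0}
    - {"xyz":[0,0,0],"roll":0,"grip":0}

```text
time_s: 10.68
position: [0.4564, 0.1995, 0.0917]
tcp_rot: [[-0.992, -0.125, 0.001], [-0.125, 0.992, 0.0], [-0.002, -0.0, -1.0]]
force: [-1.5, -0.5, 11.6]
opening: 0.325
grasp_force: 6.9
```

Request:
move_arm:
  increments:
    - {"xyz":[0,0,0],"roll":0,"grip":0}
    - {"xyz":[0,0,0],"roll":0,"grip":0}
    - {"xyz":[0,0,0],"roll":0,"grip":0}
    - {"xyz":[0,0,0],"roll":0,"grip":0}
    - {"xyz":[0,0,0],"roll":0,"grip":0}

```text
time_s: 11.1
position: [0.4569, 0.1994, 0.0925]
tcp_rot: [[-0.992, -0.125, 0.003], [-0.125, 0.992, 0.0], [-0.003, -0.0, -1.0]]
force: [-0.5, -1.5, 12.8]
opening: 0.11
grasp_force: 30.1
```

Request:
move_arm:
  increments:
    - {"xyz":[0,0,-3],"roll":0,"grip":0}
    - {"xyz":[0,0,-3],"roll":0,"grip":0}
    - {"xyz":[0,0,-4],"roll":0,"grip":0}
    - {"xyz":[0,0,-5],"roll":0,"grip":0}
    - {"xyz":[0,0,-5],"roll":0,"grip":0}

```text
time_s: 11.52
position: [0.4555, 0.1994, 0.111]
tcp_rot: [[-0.992, -0.125, -0.001], [-0.125, 0.992, -0.0], [0.001, -0.0, -1.0]]
force: [0.3, -0.2, -0.2]
opening: 0.11
grasp_force: 30.0
```

Request:
move_arm:
  increments:
    - {"xyz":[0,0,-8],"roll":0,"grip":0}
    - {"xyz":[0,0,-12],"roll":0,"grip":0}
    - {"xyz":[0,0,-16],"roll":0,"grip":0}
    - {"xyz":[0,0,-20],"roll":0,"grip":0}
    - {"xyz":[0,0,-20],"roll":0,"grip":0}

```text
time_s: 11.93
position: [0.4553, 0.1994, 0.1879]
tcp_rot: [[-0.992, -0.125, -0.001], [-0.125, 0.992, -0.0], [0.001, -0.0, -1.0]]
force: [1.5, -0.6, -0.6]
opening: 0.111
grasp_force: 30.0
```

Request:
move_arm:
  increments:
    - {"xyz":[0,0,-20],"roll":0,"grip":0}
    - {"xyz":[0,0,-20],"roll":0,"grip":0}
    - {"xyz":[0,0,-10],"roll":0,"grip":0}
    - {"xyz":[0,0,0],"roll":0,"grip":0}
    - {"xyz":[0,0,0],"roll":0,"grip":0}

```text
time_s: 12.35
position: [0.4557, 0.1995, 0.2375]
tcp_rot: [[-0.992, -0.125, 0.001], [-0.125, 0.992, 0.0], [-0.002, 0.0, -1.0]]
force: [-0.1, 0.8, 0.3]
opening: 0.108
grasp_force: 30.0
```

Run:
```python
from h import *
p,d=bot.capture("side"); w=cloud("side",d);X,Y,Z=w[...,0],w[...,1],w[...,2]
s=bot.read_state();P=s["position"];print(P,s["force"],s["opening"],s["grasp_force"])
u=w2px("side",P)[0]; print(u)
r0=int(np.clip(u[1]-80,0,280));c0=int(np.clip(u[0]-95,0,370))
cv2.imwrite("pics/held.png",cv2.resize(p[r0:r0+140,c0:c0+186],(744,560),interpolation=cv2.INTER_CUBIC)[:,:,::-1]); print(r0,c0)
m=(abs(X-P[0])<.03)&(abs(Y-P[1])<.04)&(Z<P[2]+.005)&(Z>P[2]-.06)
for z in np.arange(P[2]-.06,P[2]+.01,.006):
    k=m&(Z>z)&(Z<z+.006)
    if k.sum()>3: print(round(z-P[2],3),k.sum(),w[k].min(0).round(4),w[k].max(0).round(4))
```

```text
[0.45518506 0.19934839 0.23670298] [-0.62349742 -0.24672853 -1.9101228 ] 0.10930349684691355 30.026276402822987
[312.81950079 302.02939126]
222 217
```

View pics/held.png

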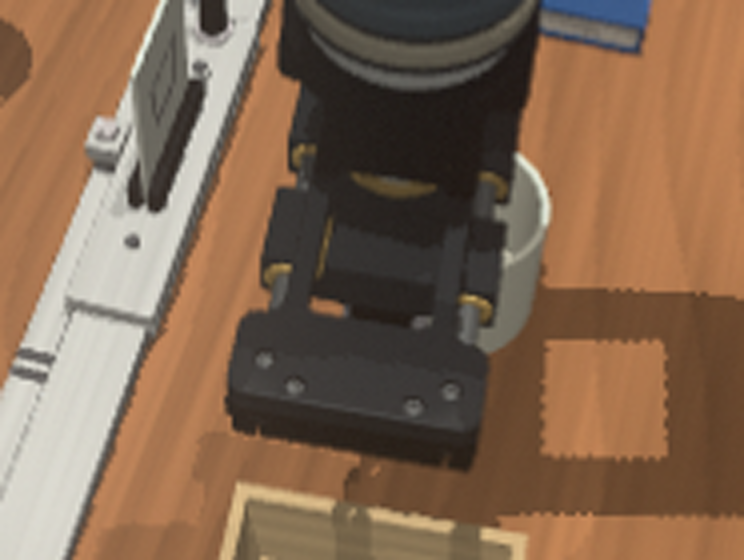

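The crop shows the gripper above the box with the clip hidden behind the near finger plate at (360,390). The 0.11 opening at 30 N means the clip is squeezed to its stop. The box rim is now empty, and the carrier is at its stop.

Run:
```python
from h import *
plan([.619,.0155,.237],2.9,wmax=.115)
```

```text
x chk 0.0005
0 ([-9.3, -13.5, -0.0], np.float64(0.1097))
1 ([-10.7, -12.4, -0.0], np.float64(0.1097))
2 ([-12.0, -11.2, -0.0], np.float64(0.1097))
3 ([-13.2, -9.8, -0.0], np.float64(0.1097))
4 ([-14.2, -8.3, -0.0], np.float64(0.1097))
0 ([-15.0, -6.7, -0.0], np.float64(0.1097))
1 ([-15.6, -5.0, -0.0], np.float64(0.1097))
2 ([-16.1, -3.3, -0.0], np.float64(0.1097))
3 ([-16.4, -1.5, -0.0], np.float64(0.1097))
4 ([-16.4, 0.3, -0.0], np.float64(0.1096))
0 ([-16.3, 2.1, -0.1], np.float64(0.1097))
1 ([-15.9, 3.9, -0.0], np.float64(0.1096))
2 ([-15.4, 5.6, -0.1], np.float64(0.1097))
3 ([-14.7, 7.3, -0.0], np.float64(0.1096))
4 ([-13.8, 8.9, -0.1], np.float64(0.1097))
```

Request:
move_arm:
  increments:
    - {"xyz":[-9.3,-13.5,0],"roll":0.1097,"grip":0}
    - {"xyz":[-10.7,-12.4,0],"roll":0.1097,"grip":0}
    - {"xyz":[-12,-11.2,0],"roll":0.1097,"grip":0}
    - {"xyz":[-13.2,-9.8,0],"roll":0.1097,"grip":0}
    - {"xyz":[-14.2,-8.3,0],"roll":0.1097,"grip":0}

```text
time_s: 12.82
position: [0.5097, 0.1375, 0.2353]
tcp_rot: [[-0.909, 0.416, -0.003], [0.416, 0.909, -0.0], [0.003, -0.002, -1.0]]
force: [0.2, 0.1, -1.6]
opening: 0.11
grasp_force: 30.0
```

Request:
move_arm:
  increments:
    - {"xyz":[-15,-6.7,0],"roll":0.1097,"grip":0}
    - {"xyz":[-15.6,-5,0],"roll":0.1097,"grip":0}
    - {"xyz":[-16.1,-3.3,0],"roll":0.1097,"grip":0}
    - {"xyz":[-16.4,-1.5,0],"roll":0.1097,"grip":0}
    - {"xyz":[-16.4,0.3,0],"roll":0.1097,"grip":0}

```text
time_s: 13.23
position: [0.5643, 0.0761, 0.2351]
tcp_rot: [[-0.559, 0.829, -0.004], [0.829, 0.559, 0.0], [0.002, -0.003, -1.0]]
force: [0.4, 0.5, 0.1]
opening: 0.109
grasp_force: 30.0
```

Request:
move_arm:
  increments:
    - {"xyz":[-16.3,2.1,0],"roll":0.1097,"grip":0}
    - {"xyz":[-15.9,3.9,0],"roll":0.1097,"grip":0}
    - {"xyz":[-15.4,5.6,0],"roll":0.1097,"grip":0}
    - {"xyz":[-14.7,7.3,0],"roll":0.1097,"grip":0}
    - {"xyz":[-13.8,8.9,0],"roll":0.1097,"grip":0}

```text
time_s: 13.65
position: [0.6189, 0.0151, 0.2349]
tcp_rot: [[-0.045, 0.999, -0.004], [0.999, 0.045, 0.001], [0.001, -0.004, -1.0]]
force: [-0.0, 0.4, 0.3]
opening: 0.108
grasp_force: 30.0
```

Request:
move_arm:
  increments:
    - {"xyz":[0,0,0],"roll":0,"grip":0}
    - {"xyz":[0,0,0],"roll":0,"grip":0}
    - {"xyz":[0,0,0],"roll":0,"grip":0}

```text
time_s: 13.9
position: [0.6181, 0.0163, 0.2356]
tcp_rot: [[-0.052, 0.999, -0.003], [0.999, 0.052, 0.001], [0.001, -0.003, -1.0]]
force: [-0.4, 0.3, -0.3]
opening: 0.107
grasp_force: 30.0
```

```bash
cat >> h.py <<'E'
def look(fn):
    p,d=bot.capture("side"); w=cloud("side",d);X,Y,Z=w[...,0],w[...,1],w[...,2]
    s=bot.read_state();P=s["position"];print(P,s["force"],s["opening"],s["grasp_force"],s["tcp_rot"][:,1])
    u=w2px("side",P)[0]; r0=int(np.clip(u[1]-60,0,280));c0=int(np.clip(u[0]-95,0,370)); print("crop",r0,c0)
    cv2.imwrite(fn,cv2.resize(p[r0:r0+140,c0:c0+186],(744,560),interpolation=cv2.INTER_CUBIC)[:,:,::-1])
    m=(abs(X-P[0])<.035)&(abs(Y-P[1])<.045)&(Z<P[2]+.005)&(Z>P[2]-.06)
    for z in np.arange(P[2]-.06,P[2]+.003,.006):
        k=m&(Z>z)&(Z<z+.006)
        if k.sum()>3: print(round(z-P[2],3),k.sum(),np.percentile(w[k],2,axis=0).round(4),np.percentile(w[k],98,axis=0).round(4))
    return p,w
E
python3 - <<'E'
from h import *
look("pics/overcard.png")
for l in("jaw_left_lip","card_top","clip"): print(l,[(c2w("side",x["at"]).round(4).tolist(),round(x["conf"],2)) for x in bot.spot_in(l,"side")[:3]])
E
```

```text
[0.61817785 0.01649162 0.23591155] [ 0.07406442 -0.58386003 -0.12085212] 0.11235638214379405 30.026362169774075 [ 0.99862275  0.05239433 -0.0027262 ]
crop 132 158
-0.054 48 [ 0.5982 -0.0023  0.1823] [0.6336 0.0447 0.1878]
-0.048 39 [ 0.5984 -0.0012  0.188 ] [0.6311 0.0442 0.1938]
-0.042 40 [ 0.6006 -0.003   0.1941] [0.6303 0.0444 0.1996]
-0.036 40 [ 0.602  -0.0025  0.2001] [0.6287 0.0441 0.2058]
-0.03 48 [ 0.6035 -0.0034  0.2062] [0.6279 0.0435 0.2119]
-0.024 67 [ 0.6055 -0.0033  0.2121] [0.6273 0.0433 0.2175]
-0.018 63 [0.6085 0.0163 0.2183] [0.6224 0.0442 0.223 ]
-0.012 15 [0.6117 0.0217 0.2255] [0.6201 0.035  0.2298]
-0.006 20 [0.6048 0.0137 0.2308] [0.6292 0.0342 0.2358]
0.0 40 [0.6033 0.0083 0.236 ] [0.6305 0.0346 0.2406]
jaw_left_lip [([0.6198, 0.0313, 0.2362], 0.53), ([0.7647, 0.0034, 0.0687], 0.26)]
card_top [([0.6141, 0.0325, 0.0259], 0.97), ([0.5576, -0.3961, 0.0539], 0.2)]
clip [([0.6094, 0.0305, 0.214], 0.66), ([0.447, 0.245, 0.0335], 0.5)]
```

View pics/overcard.png

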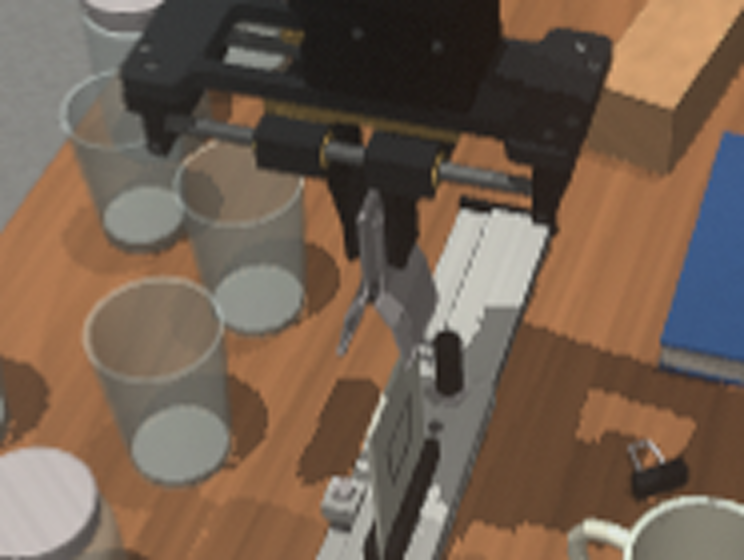

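The clip is held with its jaws gaping at (350,330) and (410,310) in the crop. They straddle the line of the card's top edge at (410,350). The jaw centre is about 2 mm short in x and 3 mm far in y, so I'm correcting both and lowering.

Request:
move_arm:
  increments:
    - {"xyz":[-2,2.2,0],"roll":0,"grip":0}
    - {"xyz":[0,0,8],"roll":0,"grip":0}
    - {"xyz":[0,0,8],"roll":0,"grip":0}
    - {"xyz":[0,0,8],"roll":0,"grip":0}
    - {"xyz":[0,0,8],"roll":0,"grip":0}

```text
time_s: 14.52
position: [0.6213, 0.0138, 0.2035]
tcp_rot: [[-0.05, 0.999, -0.001], [0.999, 0.05, 0.0], [0.0, -0.001, -1.0]]
force: [-0.4, -1.6, -0.7]
opening: 0.11
grasp_force: 30.0
```

Request:
move_arm:
  increments:
    - {"xyz":[0,0,8],"roll":0,"grip":0}
    - {"xyz":[0,0,7],"roll":0,"grip":0}
    - {"xyz":[0,0,7],"roll":0,"grip":0}
    - {"xyz":[0,0,5.5],"roll":0,"grip":0}
    - {"xyz":[0,0,0],"roll":0,"grip":0}

```text
time_s: 14.93
position: [0.6209, 0.0139, 0.1757]
tcp_rot: [[-0.05, 0.999, -0.003], [0.999, 0.05, 0.0], [0.001, -0.003, -1.0]]
force: [0.1, 1.0, -0.6]
opening: 0.112
grasp_force: 30.0
```

Request:
move_arm:
  increments:
    - {"xyz":[0,0,0],"roll":0,"grip":0}
    - {"xyz":[0,0,0],"roll":0,"grip":0}
    - {"xyz":[0,0,0],"roll":0,"grip":0}
    - {"xyz":[0,0,0],"roll":0,"grip":0}
    - {"xyz":[0,0,0],"roll":0,"grip":0}

```text
time_s: 15.35
position: [0.6221, 0.0137, 0.1778]
tcp_rot: [[-0.05, 0.999, 0.001], [0.999, 0.05, -0.0], [-0.0, 0.001, -1.0]]
force: [-0.8, -1.0, -0.7]
opening: 0.108
grasp_force: 30.0
```

Run:
```python
from h import *
p,w=look("pics/final.png")
st("cardend","side",w,(abs(w[...,0]-.6187)<.006)&(abs(w[...,1]-.017)<.06)&(w[...,2]>.06)&(w[...,2]<.115))
carr(-.03,.06)
```

```text
[0.62198505 0.01375045 0.1777321 ] [ 0.07921111  0.37955391 -0.6176425 ] 0.11354704485995964 30.026476701932552 [9.98733978e-01 5.02992103e-02 6.56233454e-04]
crop 152 158
-0.06 12 [0.6151 0.0231 0.1179] [0.6175 0.0548 0.1229]
-0.054 53 [ 0.6023 -0.0044  0.1239] [0.6362 0.0535 0.1297]
-0.048 48 [ 0.6033 -0.0051  0.13  ] [0.6356 0.0547 0.1356]
-0.042 54 [ 0.6049 -0.0054  0.136 ] [0.6339 0.0536 0.1415]
-0.036 44 [ 0.6059 -0.0064  0.1418] [0.6334 0.0447 0.1473]
-0.03 37 [ 0.6078 -0.0083  0.1479] [0.632  0.0417 0.1535]
-0.024 67 [ 0.6091 -0.0051  0.1541] [0.63   0.0404 0.1595]
-0.018 48 [0.6129 0.0148 0.16  ] [0.6269 0.0414 0.1655]
-0.012 17 [0.6153 0.02   0.166 ] [0.6252 0.0374 0.1713]
-0.006 13 [0.6139 0.0236 0.1721] [0.6281 0.0329 0.1775]
0.0 32 [0.6078 0.0077 0.1778] [0.6339 0.0326 0.1825]
side cardend 160 [0.6171 0.0305 0.0844] [617.5  18.8] [ 3.7 73.9] 0.22
top plunger 0
top cardtop 0
side plunger 59 [0.6546 0.021  0.0344] [655.4  18.5] [14.9 19.8] 3.5
side cardtop 184 [0.6128 0.0273 0.1339] [619.6  23.5] [63.3 33.8] 89.17
```

View pics/final.png

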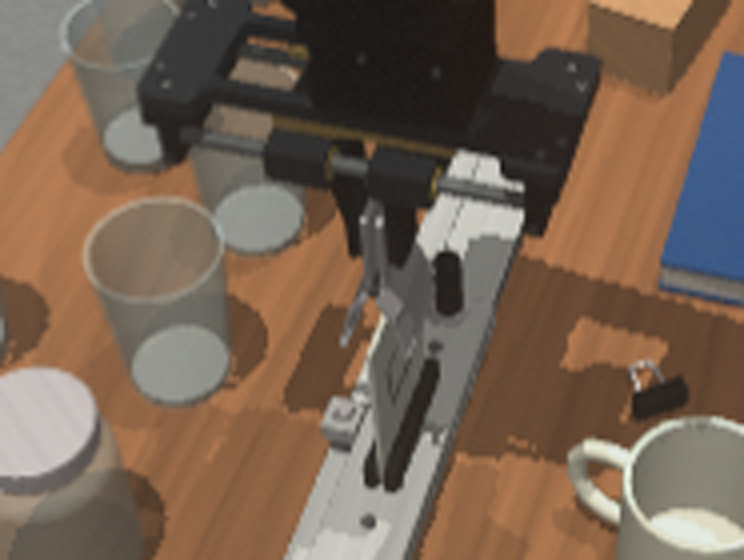

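The jaws straddle the card, one lip at (345,330) and the other behind the card at about (415,310). The lip centres are about 15 mm below the card's top edge and centred to within 1–2 mm. There is no measurable contact force and the carrier hasn't moved.

```bash
python3 -c "
from rig import bot
print(bot.hand_in())"
```

```text
the job is handed in; nothing more can be done
None
```

The job is handed in, though the verdict was not reported back: the carrier is in the middle stop (about 2 mm short by camera, within the 4 mm allowed), and the clip is held wide open over the middle of the card, lips about 15 mm down, with no contact force measured.

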